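# Lock the split collar on the grinder arbor

## Task

Complete the split collar on the arbor stand: find the loose half that is the original partner of the half already on the sprung flange, the only one whose tongue and slot mate with it, and seat it flat on the flange beside it, ear outwards. Then put the slotted quick-lock nut over the arbor's T head, grooved face up, press it down against the spring and turn it a quarter turn so that the T head drops into its groove, and let go. Leave the other halves and everything else on the bench where they are.

Things in the scene. Friction and masses are not known exactly. Their poses are not given: they have to be found in the camera images.
- stand: Arbor stand fixed to the table: green base 124 (x) x 96 (y) x 12 mm, upright steel arbor (shaft dia 14) with a T head, and round it a sprung flange with the captive half collar on its -x side. Origin: on the arbor axis at table level. +x is the open side, where the missing half goes and its ear points; z up.
- arbor_head (a point): Centre of the top of the arbor's T head, height 87 mm; axes as the stand's. The head is 34 mm long along the stand's y, 14 mm wide along x, from height 76 (underside) to 84, with a smaller 30 x 10 pilot up to 87. Below it the shaft is 14 dia, and round its foot a fixed round shoulder, dia 36, rises to height 63 (taper 31 at its top) and centres the nut.
- seat (a point): Centre of the sprung flange's top (dia 100), on the arbor axis, height 46 mm unpressed, moves with it; axes as the stand's. Where half_a's bore point goes (1.5-2 mm play), lowered straight over the T head. At -x the captive half, 20 high: tongue 7 wide at y=+29 sticking 8 into the open side, slot 10 wide at y=-29. Two 6 mm high lugs at x=40-44, |y|=11-22; the ear goes between them.
- flange (a joint): Downward travel of the sprung flange in m: 0 = up, stop at 0.012. Spring: 8 N at 0 plus 0.8 N per mm; it also carries the parts' weight. With both halves and the nut on it, the nut's ribs pass under the T head only beyond 0.007; with the nut locked it rests near 0.004.
- half_a: The original other half, the one to fit: seen from above with the ear pointing up, one 7 mm wide tongue on the right (body -y) and a 10 mm wide, 10 mm deep slot on the left (+y). Aluminium, 20 mm thick, about 160 g. Origin: underside, 30 mm from the bore axis towards the ear. Body +x points along the ear, z up. Lies flat.
- half_a_bore (a point): Point on half_a's bore axis at its underside; axes as the body's. From it, in mm: outline is half of a 76 x 76 square ring with cut corners round a 40 x 40 bore; split face x=0.75, outer edge x=38, ear x=38 to 68, arms |y|=20 to 38, tongue and slot centred at y=-29 and +29, tongue sticking out 8 beyond the split face.
- half_a_ear (a point): Centre of half_a's straight ear (16 mm wide along y, 30 long, 20 high), the place to grip, across the 16 mm: 54 mm from the bore axis, 10 mm above the underside.
- half_b: A half of another collar, does not fit: as half_a, but a 12 mm wide tongue on the left (+y) and the slot on the right (-y). Aluminium, 20 mm thick, about 160 g. Origin: underside, 30 mm from the bore axis towards the ear. Body +x points along the ear, z up. Lies flat.
- half_c: A half of another collar, does not fit: as half_a, but 7 mm tongues on both sides and no slot. Aluminium, 20 mm thick, about 160 g. Origin: underside, 30 mm from the bore axis towards the ear. Body +x points along the ear, z up. Lies flat.
- nut: Quick-lock nut, steel block 64 (x) x 50 (y) x 17 mm, about 200 g, slot 38 (x) x 18 (y) through it for the T head; 39 x 39 recess below, 9 deep, for the arbor's shoulder. Across its top, along y, a groove 19 wide (floor 14 high, ribs 17) catches the T head after a quarter turn either way, let up. Origin: underside centre; z up. Lies groove up. Grip across the 50; put on with x along stand y.
- tin: Steel tin with a white label, diameter 68, height 90, standing; a bystander. Sizes in mm; origin at its underside's centre.
- jar: Small glass jar, diameter 52, height 60; a bystander. Sizes in mm; origin at its underside's centre.
- wrench: Steel wrench lying flat; a bystander.
- roller_bush: Dark steel bush (plain tube), outer diameter 48, bore 26, height 35, standing on end; a bystander. Sizes in mm; origin at its underside's centre.
- offcut: Wooden offcut 150 x 55 x 45, lying; a bystander. Sizes in mm; origin at its underside's centre.

How it is judged:
By the outcome, as a careful person would: the job done as asked, in the order asked, and still so for the second after the job is handed in, with the robot touching nothing.
It also fails if it takes over 72 s, if anything falls off the work surface, if the arm or the gripper's body presses on something with over 40 N, if the wrist force passes 120 N, or if a joint passes its speed limit or range.

## Robot

A 6-joint arm with a two-finger parallel gripper is mounted at the origin on the work surface. World frame = base frame: x ahead of the robot, y to its left, z up, the work surface at z = 0. Lengths are in m, angles in degrees, forces in N, time in s.
With the tool pointing down it reaches from about 0.3 to 0.75 m from the base axis. Payload 8.5 kg.
Tool frame: the origin (TCP) lies midway between the tips of the shut fingers; the grasp point (between the pads) lies 19 mm behind it (env.pinch_z is the z of the grasp point in the tool frame, in m); z points along the fingers, y is the line along which they close (so a half turn about z gives the same grasp; the last joint's range is limited). The gripper opens to 85 mm and grips with 20 to 120 N. Pads are 22 mm wide; open, the fingers measure 114 mm over their backs; the gripper's body (76 mm by 85 mm) begins 54 mm behind the grasp point. The pads swing forward as they close: fully open they stand 13 mm farther back than shut.
Start: joints at [-82.638, 21.807, 74.336, -0, 83.858, -12.336], TCP at [0.185, -0.518, 0.231] pointing down, gripper open.
Joint ranges: [-178.18, 178.18], [-50.72, 133.34], [12.68, 142.11], [-81.47, 261.47], [9.98, 163.14], [-165.26, 165.26]. Speed limits (degrees/s): [136.94, 136.94, 180, 180, 180, 180].

## Interface

Orientations are given as a 3x3 rotation matrix whose columns are the frame's x, y, z axes.
In Python, from rig import env gives the robot as it stands.
- The arm moves only by the tool arm_command, never from a script. Its argument "deltas" is a list of rows, each an object of numbers: "rx", "ry", "rz": the turn, a rotation vector about the tool's x, y, z in rad; "dx", "dy", "dz": the shift along the tool's x, y, z in m; "fingers": the finger opening in m, from 0 to 0.0854. In form: [{"rx": .., "ry": .., "rz": .., "dx": .., "dy": .., "dz": .., "fingers": ..}, ...]. A call has 1 to 12 rows; each row shifts and turns the commanded pose from where the row before left it, along the tool's axes as they then stand; what a row does not reach is not made up. A row lasts 1/10 s, in which the tool goes at most 50 mm and 8.59 degrees, less where a joint would pass 70% of its speed; a pose out of reach is approached as far as the arm can. A call is refused whole if a number of a shift passes 0.05 or a number of a turn 0.15, either way. A call with a gripper value outside its range is refused whole. The fingers move at their own pace and stop on an object; "squeeze" is the grip in N (left out, the last holds). Time passes only in rows, so rows that do not move let the fingers close. It gives the time, the measured TCP pose, the force, the opening and the grip force at its end, in the units of the state.
- env.observe(): the state, without advancing time (a new reading comes with each control period).
- env.get_image(name): name is "side" or "top" or "wrist"; returns a dict with "color" (400x640x3 uint8, blue, green, red), "camera_matrix" (3x3 intrinsics, pixels), "eye" and "orientation" of the camera in the world. Camera axes: x right, y up, looking along -z (the intrinsics and any distortion apply to the point x, -y, -z); pixel columns grow to the right and rows downward; lengths in m; the calibration is good to about 2 mm. A picture is of the moment at which its call begins. There is no depth.
- env.close_job(): hands the job in; it is judged then, once.
Trained networks look in a picture, given as the dict that the camera call returned (one of the last four; its "shot" number tells which), for a name from the list of things; names that differ only in an ending like _2 or _b are one class to them, and where a whole thing is asked for, a point or a joint stands for the part that bears it (a point fixed in the world has none). Each returns a list of dicts, best first, with "p" (0 to 1); they miss things now and then, are a little off and sometimes report something else, mostly with a low value. They report only what shows in the picture. A call takes as long as a camera call.
- env.look_for(query, picture): "box" ([left, top, right, bottom] in pixels, round what is visible of it).
- env.tip_of(query, picture): "location" ([column, row] in pixels: a listed point, or the origin of a listed thing).
The state is a dict: "time_s": time; "q": joint angles; "qvel": joint speeds; "joint_efforts": joint torques, N m; "position": TCP position; "tool_rot": TCP orientation; "ft_force": force on the tool from outside, world axes, zero at the start; "wrist_torque": the same for the moment, N m; "grip_width": finger opening in m; "gripper_force": force on a finger pad.
Only numpy, scipy, OpenCV 4.12 (cv2) and the standard library are available. Lean on these libraries where they do the work, as an engineer would, in place of code of your own. Each camera call takes 0.05 s, during which the arm holds its last target. There are 200 camera calls.

## Working session

There is one attempt and no reset: what is moved stays moved. The work goes in short steps, Python scripts to look and compute and a tool call to move; the robot and the scene stay as the last step left them, time stands still between calls to the robot, and variables do not carry over. Pictures are saved under pics/ and viewed, at most 11 in all, crops included, and the job is handed in when it is done.

Besides the shell and the picture viewer there is one more tool, called after ">>>" by a JSON object that holds its "api" and its "payload". arm_command: Moves the arm, as the interface text tells. Its arguments: {"type":"object","properties":{"deltas":{"type":"array"},"squeeze":{"type":"number"}},"required":["deltas"]}

```bash
mkdir -p pics; cat > h.py <<'E'
import numpy as np, cv2
from rig import env
def ray(pic,px):
    K=pic["camera_matrix"];R=np.array(pic["orientation"]);e=np.array(pic["eye"])
    d=np.linalg.inv(K)@np.array([px[0],px[1],1.]);d=R@np.array([d[0],-d[1],-d[2]])
    return e,d
def at(pic,px,z):
    e,d=ray(pic,px);return e+d*(z-e[2])/d[2]
def proj(pic,p):
    K=np.array(pic["camera_matrix"]);R=np.array(pic["orientation"]);c=R.T@(np.array(p)-np.array(pic["eye"]))
    u=K@np.array([c[0],-c[1],-c[2]]);return u[:2]/u[2]
E
python3 - <<'E'
from h import *
np.set_printoptions(precision=4,suppress=True)
for n in("top","side"):
    p=env.get_image(n);cv2.imwrite(f"pics/{n}0.png",p["color"]);print(n,p["eye"],np.array(p["orientation"]).tolist(),np.array(p["camera_matrix"]).tolist(),[k for k in p])
    for q,z in [("half_a",0),("half_a_bore",0),("half_a_ear",.01),("nut",0),("arbor_head",.087),("seat",.046),("stand",0)]:
        for r in env.tip_of(q,p)[:4]: print(q,round(r["p"],2),np.round(r["location"],1),at(p,r["location"],z))
E
```

```text
top [0.465  0.0095 1.1442] [[0.023094105359367883, 0.9947190991877846, -0.10000288000199299], [-0.9995565825555786, 0.0248549007498222, 0.016397322297557197], [0.018796291322063764, 0.0995798554917564, 0.9948520250835182]] [[478.3514241141954, 0.0, 316.9937863092358], [0.0, 478.3514241141954, 202.49156667145817], [0.0, 0.0, 1.0]] ['color', 'camera_matrix', 'eye', 'orientation', 'shot']
half_a 0.96 [439.7 198.5] [ 0.5971 -0.3058  0.    ]
half_a 0.79 [431.3 267.7] [ 0.4307 -0.2852  0.    ]
half_a 0.65 [182.8 195.9] [0.5878 0.3124 0.    ]
half_a_bore 0.57 [438.  209.9] [ 0.5693 -0.3016  0.    ]
half_a_ear 0.63 [450.3 192.6] [ 0.6109 -0.3286  0.01  ]
half_a_ear 0.32 [325.7 213.2] [ 0.5539 -0.0305  0.01  ]
nut 0.86 [191.1 255.9] [0.4456 0.2856 0.    ]
arbor_head 0.66 [321.1 210.4] [ 0.5539 -0.0174  0.087 ]
arbor_head 0.4 [428.2 265.2] [ 0.4386 -0.256   0.087 ]
seat 0.94 [325.  211.3] [ 0.5555 -0.0275  0.046 ]
stand 0.86 [324.3 216.7] [ 0.5462 -0.0276  0.    ]
side [0.3398 0.8036 0.6466] [[-0.9549057686723479, 0.1756155942522194, -0.23940370926890972], [-0.2966960520197164, -0.5338667367888146, 0.7918066431057375], [0.011243917119338157, 0.827130866553717, 0.5618968801496507]] [[426.4955045600552, 0.0, 313.52029298095397], [0.0, 426.4955045600552, 208.06854066742483], [0.0, 0.0, 1.0]] ['color', 'camera_matrix', 'eye', 'orientation', 'shot']
half_a 0.7 [394.5 185.9] [ 0.4239 -0.2924  0.    ]
half_a 0.52 [339.5 169.4] [ 0.602  -0.3378  0.    ]
half_a_bore 0.54 [344.8 175.7] [ 0.5769 -0.3047  0.    ]
half_a_ear 0.81 [334.9 165.4] [ 0.6179 -0.3405  0.01  ]
nut 0.82 [338.2 337.9] [0.4437 0.2895 0.    ]
arbor_head 0.93 [331.2 200.4] [ 0.5476 -0.0295  0.087 ]
seat 0.63 [327.1 213.3] [ 0.5571 -0.0313  0.046 ]
seat 0.52 [253.9 216. ] [0.7233 0.0354 0.046 ]
seat 0.29 [370.8 280.8] [0.4093 0.1695 0.046 ]
stand 0.65 [328.8 231.4] [ 0.5482 -0.0204  0.    ]
```

View pics/top0.png

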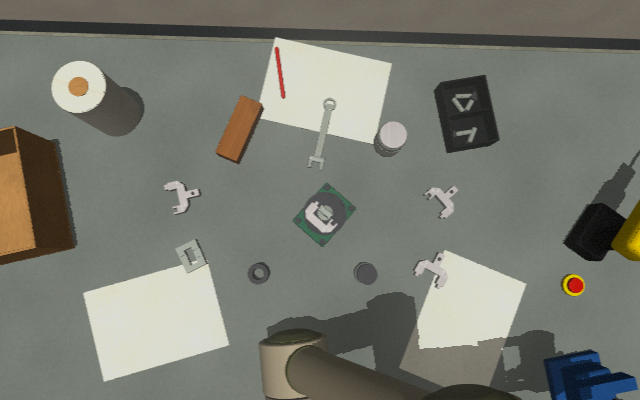

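View pics/side0.png

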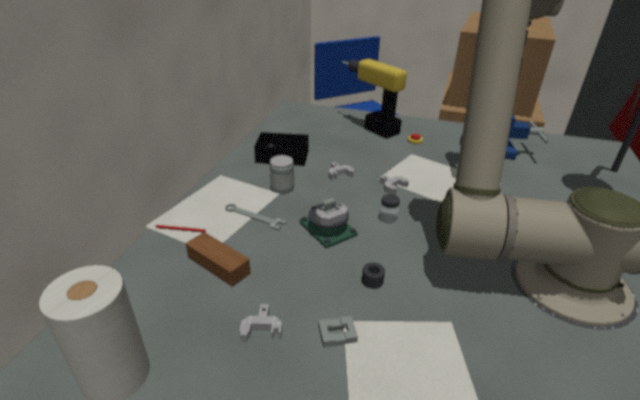

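The top view shows halves at about (440,200), (432,268) and (182,197), the stand at (324,214) and the nut at (191,256). The networks agree. I'll enlarge these next.

```bash
python3 - <<'E'
from h import *
im=cv2.imread("pics/top0.png")
c=[(440,200),(432,268),(182,197),(324,214),(191,256)]
t=[cv2.resize(im[y-27:y+28,x-27:x+28],(266,266),interpolation=cv2.INTER_CUBIC) for x,y in c]
t.append(np.zeros_like(t[0]))
cv2.imwrite("pics/crops.png",np.vstack([np.hstack(t[:3]),np.hstack(t[3:])]))
E
```

```text
(no output)
```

View pics/crops.png

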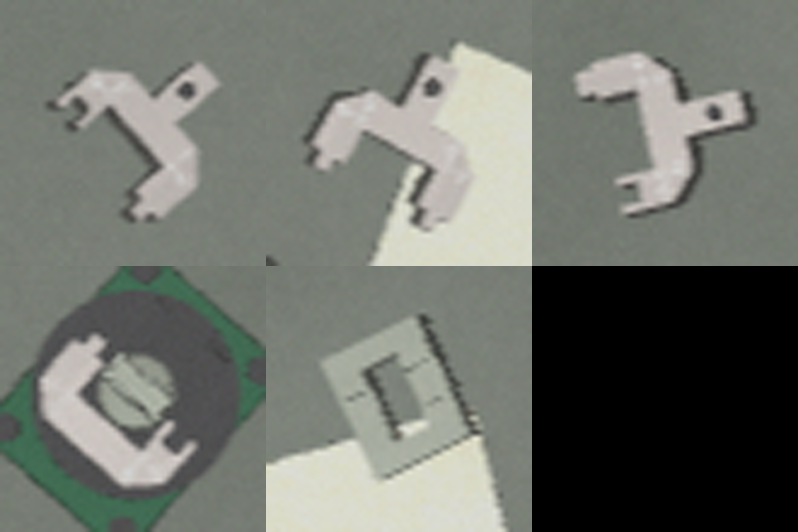

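half_a is the half at top pixel (440,200): with its ear up, the slot is on the left and the single thin tongue on the right. The one at (182,197) is mirrored (b) and the one at (432,268) has two tongues (c). The stand's +x is at about -50° yaw, much like half_a.

```bash
cat >> h.py <<'E'
def plan(x,y,z,yaw,half=True,s=None):
    """total tool-frame turn and shift to a tool-down pose"""
    s=s or env.observe();R=np.array(s["tool_rot"]);p=np.array(s["position"])
    a=np.radians(yaw)
    if half:  # nearest of yaw, yaw+180
        c=np.degrees(np.arctan2(R[1,0],R[0,0]));a=np.radians(c+((yaw-c+90)%180-90))
    T=np.array([[np.cos(a),np.sin(a),0],[np.sin(a),-np.cos(a),0],[0,0,-1]])
    from scipy.spatial.transform import Rotation as Ro
    rv=Ro.from_matrix(R.T@T).as_rotvec();d=np.array([x,y,z])-p
    print("t",round(s["time_s"],2),"pos",p.round(4),"yaw",round(float(np.degrees(np.arctan2(R[1,0],R[0,0]))),2),"tilt",(R[:2,2]).round(4),"q6",round(s["q"][5],1),"grip",s["grip_width"],"F",np.round(s["ft_force"],1))
    print("turn",rv.round(4),"shift after turn",(T.T@d).round(4),"shift before turn",(R.T@d).round(4))
E
python3 - <<'E'
from h import *
np.set_printoptions(precision=4,suppress=True)
s=env.observe();print(s)
p=env.get_image("wrist");R=np.array(s["tool_rot"])
print(p["camera_matrix"],R.T@(p["eye"]-np.array(s["position"])),R.T@np.array(p["orientation"]))
plan(.585,-.29,.22,-50)
E
```

```text
{'time_s': 0.8, 'q': array([-82.6382,  21.8062,  74.3352,   0.0003,  83.8597, -12.3352]), 'qvel': array([ 0.0167, -0.0369,  0.1178, -0.087 ,  0.0226, -0.0247]), 'joint_efforts': array([ -0.0014, -44.8306, -23.1455,  -0.0002,   0.0006,  -0.    ]), 'position': array([ 0.1854, -0.5178,  0.2313]), 'tool_rot': array([[ 0.9415,  0.337 ,  0.    ],
       [ 0.337 , -0.9415,  0.    ],
       [ 0.    , -0.    , -1.    ]]), 'ft_force': array([-0.2888,  0.8597, -0.1168]), 'wrist_torque': array([ 0.027 , -0.0063,  0.0153]), 'gripper_force': 0.0, 'grip_width': 0.08530252559041691}
[[346.1452   0.     316.2694]
 [  0.     346.1452 194.1939]
 [  0.       0.       1.    ]] [ 0.0718 -0.0003 -0.1429] [[ 0.0006  0.9597  0.2811]
 [ 1.     -0.0005 -0.0005]
 [-0.0003  0.2811 -0.9597]]
t 0.85 pos [ 0.1854 -0.5178  0.2313] yaw 19.7 tilt [-0.  0.] q6 -12.3 grip 0.08549665594505312 F [ 1.5 -1.  -0. ]
turn [-0.      0.      1.2165] shift after turn [ 0.0824 -0.4525  0.0113] shift before turn [ 0.453  -0.0798  0.0113]
```

```bash
python3 - <<'E'
from h import *
plan(.615,-.33,.22,-50)
E
```

```text
t 0.85 pos [ 0.1854 -0.5178  0.2313] yaw 19.7 tilt [-0.  0.] q6 -12.3 grip 0.08549665594505312 F [ 1.5 -1.  -0. ]
turn [-0.      0.      1.2165] shift after turn [ 0.1323 -0.4498  0.0113] shift before turn [ 0.4678 -0.032   0.0113]
```

>>> {"api": "arm_command", "payload": {"deltas": [{"dx": 0.02},{"dx": 0.045,"dy": -0.0032},{"dx": 0.045,"dy": -0.0032},{"dx": 0.045,"dy": -0.0032},{"dx": 0.045,"dy": -0.0032},{"dx": 0.045,"dy": -0.0032},{"dx": 0.045,"dy": -0.0032},{"dx": 0.045,"dy": -0.0032},{"dx": 0.045,"dy": -0.0032},{"dx": 0.045,"dy": -0.0032},{"dx": 0.043,"dy": -0.003,"rz": 0.14},{"rz": 0.14}]}}

```text
invalid input
```

>>> {"api": "arm_command", "payload": {"deltas": [{"rz": 0.14,"dz": 0.01},{"rz": 0.14},{"rz": 0.14},{"rz": 0.14},{"rz": 0.14},{"rz": 0.14},{"rz": 0.0965},{},{},{}]}}

```text
invalid input
```

```bash
python3 - <<'E'
from h import *
np.set_printoptions(precision=4,suppress=True)
plan(.62,-.335,.22,-50)
p=env.get_image("wrist");cv2.imwrite("pics/w1.png",p["color"])
import pickle;pickle.dump(p,open("w1.pkl","wb"))
for q,z in [("half_a",0),("half_a_bore",0),("half_a_ear",.01)]:
    for r in env.tip_of(q,p)[:3]: print(q,round(r["p"],2),np.round(r["location"],1),at(p,r["location"],z))
E
```

```text
t 0.85 pos [ 0.1854 -0.5178  0.2313] yaw 19.7 tilt [-0.  0.] q6 -12.3 grip 0.08549665594505312 F [ 1.5 -1.  -0. ]
turn [-0.      0.      1.2165] shift after turn [ 0.1393 -0.4504  0.0113] shift before turn [ 0.4708 -0.0256  0.0113]
```

View pics/w1.png

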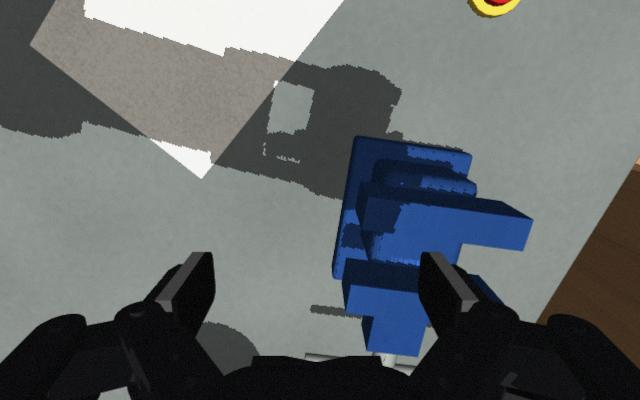

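The arm hasn't moved; this picture is the start view, with the blue vice below and the fingers at rows 260-400. The rows probably need all their keys, so I'll resend them complete.

>>> {"api": "arm_command", "payload": {"deltas": [{"rx": 0,"ry": 0,"rz": 0,"dx": 0.02,"dy": 0,"dz": 0,"fingers": 0.085},{"rx": 0,"ry": 0,"rz": 0,"dx": 0.045,"dy": -0.0032,"dz": 0,"fingers": 0.085},{"rx": 0,"ry": 0,"rz": 0,"dx": 0.045,"dy": -0.0032,"dz": 0,"fingers": 0.085},{"rx": 0,"ry": 0,"rz": 0,"dx": 0.045,"dy": -0.0032,"dz": 0,"fingers": 0.085},{"rx": 0,"ry": 0,"rz": 0,"dx": 0.045,"dy": -0.0032,"dz": 0,"fingers": 0.085},{"rx": 0,"ry": 0,"rz": 0,"dx": 0.045,"dy": -0.0032,"dz": 0,"fingers": 0.085},{"rx": 0,"ry": 0,"rz": 0,"dx": 0.045,"dy": -0.0032,"dz": 0,"fingers": 0.085},{"rx": 0,"ry": 0,"rz": 0,"dx": 0.045,"dy": -0.0032,"dz": 0,"fingers": 0.085},{"rx": 0,"ry": 0,"rz": 0,"dx": 0.045,"dy": -0.0032,"dz": 0,"fingers": 0.085},{"rx": 0,"ry": 0,"rz": 0,"dx": 0.045,"dy": -0.0032,"dz": 0,"fingers": 0.085},{"rx": 0,"ry": 0,"rz": 0.14,"dx": 0.043,"dy": -0.003,"dz": 0,"fingers": 0.085},{"rx": 0,"ry": 0,"rz": 0.14,"dx": 0,"dy": 0,"dz": 0,"fingers": 0.085}], "squeeze": 40}}

```text
time_s: 2.25
position: [0.619, -0.3269, 0.2299]
tool_rot: [[0.998, 0.063, 0.0], [0.063, -0.998, 0.001], [0.0, -0.001, -1.0]]
ft_force: [-1.2, -0.4, -0.0]
grip_width: 0.0851
gripper_force: 0.0
```

>>> {"api": "arm_command", "payload": {"deltas": [{"rx": 0,"ry": 0,"rz": 0.14,"dx": 0,"dy": 0,"dz": 0.01,"fingers": 0.085},{"rx": 0,"ry": 0,"rz": 0.14,"dx": 0,"dy": 0,"dz": 0,"fingers": 0.085},{"rx": 0,"ry": 0,"rz": 0.14,"dx": 0,"dy": 0,"dz": 0,"fingers": 0.085},{"rx": 0,"ry": 0,"rz": 0.14,"dx": 0,"dy": 0,"dz": 0,"fingers": 0.085},{"rx": 0,"ry": 0,"rz": 0.14,"dx": 0,"dy": 0,"dz": 0,"fingers": 0.085},{"rx": 0,"ry": 0,"rz": 0.14,"dx": 0,"dy": 0,"dz": 0,"fingers": 0.085},{"rx": 0,"ry": 0,"rz": 0.0965,"dx": 0,"dy": 0,"dz": 0,"fingers": 0.085},{"rx": 0,"ry": 0,"rz": 0,"dx": 0,"dy": 0,"dz": 0,"fingers": 0.085},{"rx": 0,"ry": 0,"rz": 0,"dx": 0,"dy": 0,"dz": 0,"fingers": 0.085}]}}

```text
time_s: 3.15
position: [0.6153, -0.3301, 0.2212]
tool_rot: [[0.645, -0.764, -0.0], [-0.764, -0.645, 0.0], [-0.0, 0.0, -1.0]]
ft_force: [0.8, -0.6, -0.1]
grip_width: 0.085
gripper_force: 0.0
```

```bash
python3 - <<'E'
from h import *
np.set_printoptions(precision=4,suppress=True)
plan(.62,-.335,.22,-50)
p=env.get_image("wrist");cv2.imwrite("pics/w1.png",p["color"])
import pickle;pickle.dump(p,open("w1.pkl","wb"))
for q,z in [("half_a",0),("half_a_bore",0),("half_a_ear",.01)]:
    for r in env.tip_of(q,p)[:3]: print(q,round(r["p"],2),np.round(r["location"],1),at(p,r["location"],z))
E
```

```text
t 3.15 pos [ 0.6153 -0.3301  0.2212] yaw -49.85 tilt [-0.0001  0.0001] q6 101.9 grip 0.08500968376975725 F [ 0.8 -0.6 -0.1]
turn [0.     0.0002 0.0026] shift after turn [ 0.0068 -0.0005  0.0012] shift before turn [ 0.0068 -0.0005  0.0012]
half_a 0.91 [408.5 287.8] [ 0.434  -0.2851 -0.    ]
half_a 0.78 [319.2 185.2] [ 0.597  -0.3128  0.    ]
half_a_bore 0.67 [318.7 212.9] [ 0.5767 -0.2881  0.    ]
half_a_bore 0.16 [144.7 202.8] [ 0.7311 -0.1732  0.    ]
half_a_ear 0.82 [316.9 165.2] [ 0.6145 -0.3296  0.01  ]
half_a_ear 0.49 [320.7 187.4] [ 0.596  -0.3139  0.01  ]
```

View pics/w1.png

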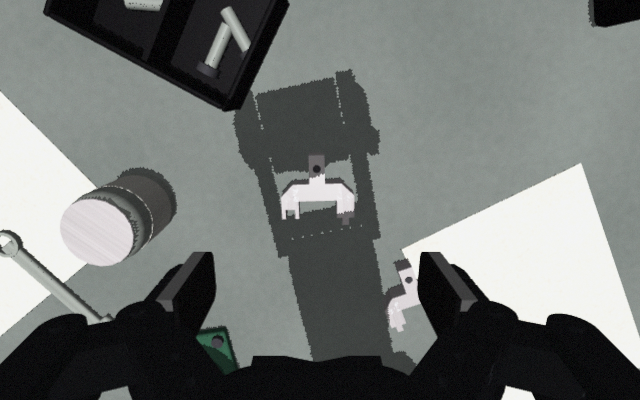

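The wrist view shows half_a with the ear up at (317,165), the slot on the left (290,212) and the tongue on the right (345,218). It confirms the choice and that the yaw is near -50°. I'll refine with a model outline fit.

```bash
cat >> h.py <<'E'
from scipy.optimize import minimize
def fit(pic,polys,x0,span=(.006,.006,3.)):
    """polys: list of (Nx3 local closed polygons); pose x,y,yaw fitted to image gradients along the outline"""
    g=cv2.GaussianBlur(cv2.cvtColor(pic["color"],cv2.COLOR_BGR2GRAY).astype(np.float32),(0,0),.8)
    gx=cv2.Sobel(g,cv2.CV_32F,1,0);gy=cv2.Sobel(g,cv2.CV_32F,0,1)
    K=np.array(pic["camera_matrix"]);R=np.array(pic["orientation"]);e=np.array(pic["eye"])
    P=[];N=[]
    for q in polys:
        q=np.array(q,float);q2=np.roll(q,-1,0)
        for a,b in zip(q,q2):
            n=max(2,int(np.linalg.norm(b-a)/.0005));t=(np.arange(n)+.5)/n
            P.append(a+(b-a)*t[:,None]);N.append(np.repeat((b-a)[None]/np.linalg.norm(b-a),n,0))
    P=np.vstack(P);N=np.vstack(N)
    def pr(X):
        c=(X-e)@R;u=c*[1,-1,-1]@K.T;return u[:,:2]/u[:,2:]
    def sc(v):
        a=np.radians(v[2]);Z=np.array([[np.cos(a),-np.sin(a),0],[np.sin(a),np.cos(a),0],[0,0,1]])
        X=P@Z.T+[v[0],v[1],0];u=pr(X);u2=pr(X+N@Z.T*1e-3);d=u2-u;d/=np.linalg.norm(d,axis=1)[:,None]
        m=u.astype(np.float32)[:,None]
        sx=cv2.remap(gx,m,None,cv2.INTER_LINEAR)[:,0];sy=cv2.remap(gy,m,None,cv2.INTER_LINEAR)[:,0]
        return -np.mean(np.minimum(np.abs(sy*d[:,0]-sx*d[:,1]),120))
    best=None
    for dx in np.linspace(-1,1,13):
        for dy in np.linspace(-1,1,13):
            for da in np.linspace(-1,1,9):
                v=[x0[0]+dx*span[0],x0[1]+dy*span[1],x0[2]+da*span[2]];s=sc(v)
                if best is None or s<best[0]: best=(s,v)
    r=minimize(sc,best[1],method="Nelder-Mead",options=dict(initial_simplex=[best[1],np.add(best[1],[.001,0,0]),np.add(best[1],[0,.001,0]),np.add(best[1],[0,0,.7])]))
    return r.x,-r.fun,-sc(x0)
def half_poly(z,slot=1,t=7):
    # bore-frame outline (mm) of half_a: tongue at -y, slot at +y
    p=[(.75,20),(.75,24),(10.75,24),(10.75,34),(.75,34),(.75,38),(27,38),(38,27),(38,8),(68,8),(68,-8),(38,-8),(38,-27),(27,-38),(.75,-38),(.75,-32.5),(-7.25,-32.5),(-7.25,-25.5),(.75,-25.5),(.75,-20),(20,-20),(20,20)]
    return [(a/1e3,b/1e3,z) for a,b in p]
def overlay(pic,polys,v,name,box,k):
    a=np.radians(v[2]);Z=np.array([[np.cos(a),-np.sin(a),0],[np.sin(a),np.cos(a),0],[0,0,1]])
    x0,y0,x1,y1=box;im=cv2.resize(pic["color"][y0:y1,x0:x1],None,fx=k,fy=k,interpolation=cv2.INTER_CUBIC)
    for q in polys:
        u=np.array([(proj(pic,Z@np.array(c)+[v[0],v[1],0])-[x0,y0]+.5)*k for c in q]).astype(np.int32)
        cv2.polylines(im,[u],True,(0,0,255),1)
    cv2.imwrite(name,im)
E
python3 - <<'E'
from h import *
import pickle;p=pickle.load(open("w1.pkl","rb"))
v,s,s0=fit(p,[half_poly(.02)],[.578,-.289,-50]);print(v,s,s0)
a=np.radians(v[2]);print("ear",v[:2]+.054*np.array([np.cos(a),np.sin(a)]))
overlay(p,[half_poly(.02)],v,"pics/o1.png",(260,140,380,230),6)
E
```

```text
[  0.57791698  -0.28779373 -48.05341777] 109.69405364443327 90.42635971049107
ear [ 0.6140126  -0.32795722]
```

View pics/o1.png

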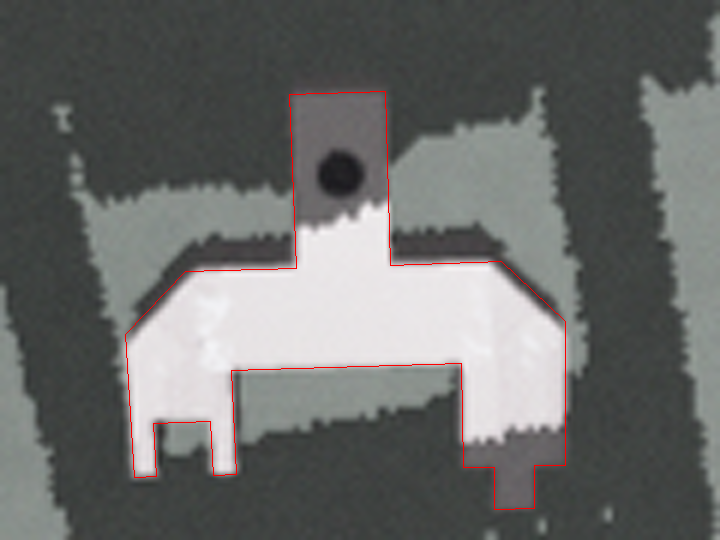

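The outline fits tightly: bore at (0.5779,-0.2878), yaw -48.05°. I'll grip the ear at 57 mm from the bore so the pads clear the lugs.

```bash
python3 - <<'E'
from h import *
plan(.6160,-.3302,.005,-48.05)
E
```

```text
t 3.35 pos [ 0.6153 -0.3301  0.2213] yaw -49.93 tilt [-0.0001  0.0001] q6 102.0 grip 0.0849768299698181 F [-0.4 -0.3 -0.5]
turn [ 0.      0.0001 -0.0329] shift after turn [ 0.0005 -0.0005  0.2163] shift before turn [ 0.0006 -0.0005  0.2163]
```

>>> {"api": "arm_command", "payload": {"deltas": [{"rx": 0,"ry": 0,"rz": -0.033,"dx": 0.0005,"dy": -0.0005,"dz": 0.03,"fingers": 0.05},{"rx": 0,"ry": 0,"rz": 0,"dx": 0,"dy": 0,"dz": 0.045,"fingers": 0.05},{"rx": 0,"ry": 0,"rz": 0,"dx": 0,"dy": 0,"dz": 0.045,"fingers": 0.05},{"rx": 0,"ry": 0,"rz": 0,"dx": 0,"dy": 0,"dz": 0.045,"fingers": 0.05},{"rx": 0,"ry": 0,"rz": 0,"dx": 0,"dy": 0,"dz": 0.03,"fingers": 0.05},{"rx": 0,"ry": 0,"rz": 0,"dx": 0,"dy": 0,"dz": 0.0215,"fingers": 0.05},{"rx": 0,"ry": 0,"rz": 0,"dx": 0,"dy": 0,"dz": 0,"fingers": 0.05},{"rx": 0,"ry": 0,"rz": 0,"dx": 0,"dy": 0,"dz": 0,"fingers": 0.01},{"rx": 0,"ry": 0,"rz": 0,"dx": 0,"dy": 0,"dz": 0,"fingers": 0.01},{"rx": 0,"ry": 0,"rz": 0,"dx": 0,"dy": 0,"dz": 0,"fingers": 0.01},{"rx": 0,"ry": 0,"rz": 0,"dx": 0,"dy": 0,"dz": 0,"fingers": 0.01},{"rx": 0,"ry": 0,"rz": 0,"dx": 0,"dy": 0,"dz": 0,"fingers": 0.01}], "squeeze": 80}}

```text
time_s: 4.55
position: [0.6168, -0.3308, 0.0071]
tool_rot: [[0.668, -0.744, 0.003], [-0.744, -0.668, -0.002], [0.004, -0.001, -1.0]]
ft_force: [0.1, 0.5, 6.5]
grip_width: 0.0138
gripper_force: 79.5
```

```bash
python3 - <<'E'
from h import *
plan(.6160,-.3302,.2,-48.05); print(env.observe()["gripper_force"])
E
```

```text
t 4.55 pos [ 0.6168 -0.3308  0.0071] yaw -48.1 tilt [ 0.0029 -0.0024] q6 100.2 grip 0.013770395952393493 F [0.1 0.5 6.5]
turn [-0.0005 -0.0037 -0.0008] shift after turn [-0.001   0.0002 -0.1929] shift before turn [-3.000e-04  1.000e-04 -1.929e-01]
79.52828049659729
```

>>> {"api": "arm_command", "payload": {"deltas": [{"rx": 0,"ry": 0,"rz": 0,"dx": 0,"dy": 0,"dz": -0.01,"fingers": 0.01},{"rx": 0,"ry": 0,"rz": 0,"dx": 0,"dy": 0,"dz": -0.03,"fingers": 0.01},{"rx": 0,"ry": 0,"rz": 0,"dx": 0,"dy": 0,"dz": -0.045,"fingers": 0.01},{"rx": 0,"ry": 0,"rz": 0,"dx": 0,"dy": 0,"dz": -0.045,"fingers": 0.01},{"rx": 0,"ry": 0,"rz": 0,"dx": 0,"dy": 0,"dz": -0.045,"fingers": 0.01},{"rx": 0,"ry": 0,"rz": 0,"dx": 0,"dy": 0,"dz": -0.045,"fingers": 0.01},{"rx": 0,"ry": 0,"rz": 0,"dx": 0,"dy": 0,"dz": -0.015,"fingers": 0.01}]}}

```text
time_s: 5.25
position: [0.6165, -0.3305, 0.2466]
tool_rot: [[0.668, -0.744, 0.007], [-0.744, -0.668, -0.006], [0.009, -0.002, -1.0]]
ft_force: [0.1, -0.6, -1.7]
grip_width: 0.0137
gripper_force: 78.6
```

```bash
python3 - <<'E'
from h import *
plan(.526,.006,.24,-50); print(env.observe()["gripper_force"])
E
```

```text
t 5.25 pos [ 0.6165 -0.3305  0.2466] yaw -48.1 tilt [ 0.0072 -0.0055] q6 100.2 grip 0.013701872767339501 F [ 0.1 -0.6 -1.7]
turn [-0.0018 -0.0089  0.0331] shift after turn [-0.316  -0.1469  0.0066] shift before turn [-0.311  -0.1573  0.0041]
78.58317732810974
```

>>> {"api": "arm_command", "payload": {"deltas": [{"rx": 0,"ry": 0,"rz": 0,"dx": -0.019,"dy": -0.0095,"dz": 0,"fingers": 0.01},{"rx": 0,"ry": 0,"rz": 0,"dx": -0.039,"dy": -0.0197,"dz": 0,"fingers": 0.01},{"rx": 0,"ry": 0,"rz": 0,"dx": -0.039,"dy": -0.0197,"dz": 0,"fingers": 0.01},{"rx": 0,"ry": 0,"rz": 0,"dx": -0.039,"dy": -0.0197,"dz": 0,"fingers": 0.01},{"rx": 0,"ry": 0,"rz": 0,"dx": -0.039,"dy": -0.0197,"dz": 0,"fingers": 0.01},{"rx": 0,"ry": 0,"rz": 0,"dx": -0.039,"dy": -0.0197,"dz": 0,"fingers": 0.01},{"rx": 0,"ry": 0,"rz": 0,"dx": -0.039,"dy": -0.0197,"dz": 0,"fingers": 0.01},{"rx": 0,"ry": 0,"rz": 0,"dx": -0.039,"dy": -0.0197,"dz": 0,"fingers": 0.01},{"rx": 0,"ry": 0,"rz": 0,"dx": -0.019,"dy": -0.0095,"dz": 0,"fingers": 0.01},{"rx": 0,"ry": 0,"rz": 0.033,"dx": 0,"dy": 0,"dz": 0,"fingers": 0.01},{"rx": 0,"ry": 0,"rz": 0,"dx": 0,"dy": 0,"dz": 0,"fingers": 0.01},{"rx": 0,"ry": 0,"rz": 0,"dx": 0,"dy": 0,"dz": 0,"fingers": 0.01}]}}

```text
time_s: 6.45
position: [0.5251, 0.0059, 0.2402]
tool_rot: [[0.643, -0.766, 0.0], [-0.766, -0.643, -0.0], [0.0, -0.0, -1.0]]
ft_force: [0.2, 0.2, -2.4]
grip_width: 0.0141
gripper_force: 78.5
```

```bash
cat >> h.py <<'E'
def cap_poly(z):
    p=[(-.75,20),(-.75,25.5),(7.25,25.5),(7.25,32.5),(-.75,32.5),(-.75,38),(-27,38),(-38,27),(-38,-27),(-27,-38),(-.75,-38),(-.75,-34),(-10.75,-34),(-10.75,-24),(-.75,-24),(-.75,-20),(-20,-20),(-20,20)]
    return [(a/1e3,b/1e3,z) for a,b in p]
def rect(a,b,z): return [(s*a/2e3,t*b/2e3,z) for s,t in((1,1),(-1,1),(-1,-1),(1,-1))]
E
python3 - <<'E'
from h import *
plan(.526,.006,.24,-50)
p=env.get_image("wrist")
import pickle;pickle.dump(p,open("w2.pkl","wb"))
for q,z in [("arbor_head",.087),("seat",.046),("stand",0)]:
    for r in env.tip_of(q,p)[:2]: print(q,round(r["p"],2),np.round(r["location"],1),at(p,r["location"],z))
sp=(.015,.015,5)
A=[rect(124,96,.012)];B=[cap_poly(.066)];C=[rect(14,34,.084)]
for m in (A,B,C,A+B): print(fit(p,m,[.553,-.028,-50],sp))
v=fit(p,A+B,[.553,-.028,-50],sp)[0]
overlay(p,A+B+C,v,"pics/o2.png",(190,20,440,260),3)
E
```

```text
t 6.45 pos [0.5251 0.0059 0.2402] yaw -49.97 tilt [ 0.0004 -0.0001] q6 127.7 grip 0.014089554910247649 F [ 0.2  0.2 -2.4]
turn [-0.0002 -0.0004  0.0005] shift after turn [ 0.0005 -0.0008  0.0002] shift before turn [ 0.0005 -0.0008  0.0002]
arbor_head 0.96 [315.4 124.7] [ 0.55536656 -0.02828964  0.087     ]
arbor_head 0.7 [469.7 131.3] [ 0.45188319 -0.10814043  0.087     ]
stand 0.57 [317.1 122. ] [ 0.5511457  -0.02581153  0.        ]
(array([ 5.52912698e-01, -2.72381343e-02, -4.01950333e+01]), np.float64(82.63840621943908), np.float64(30.19473669067944))
(array([ 5.53510762e-01, -2.67816907e-02, -4.00090319e+01]), np.float64(108.20548712520694), np.float64(58.77008531198856))
(array([ 5.44917604e-01, -2.11038353e-02, -4.44012179e+01]), np.float64(56.07522486710942), np.float64(32.56210378962337))
(array([ 5.53124231e-01, -2.69261955e-02, -4.00284884e+01]), np.float64(92.18439315700009), np.float64(41.41583632182154))
```

View pics/o2.png

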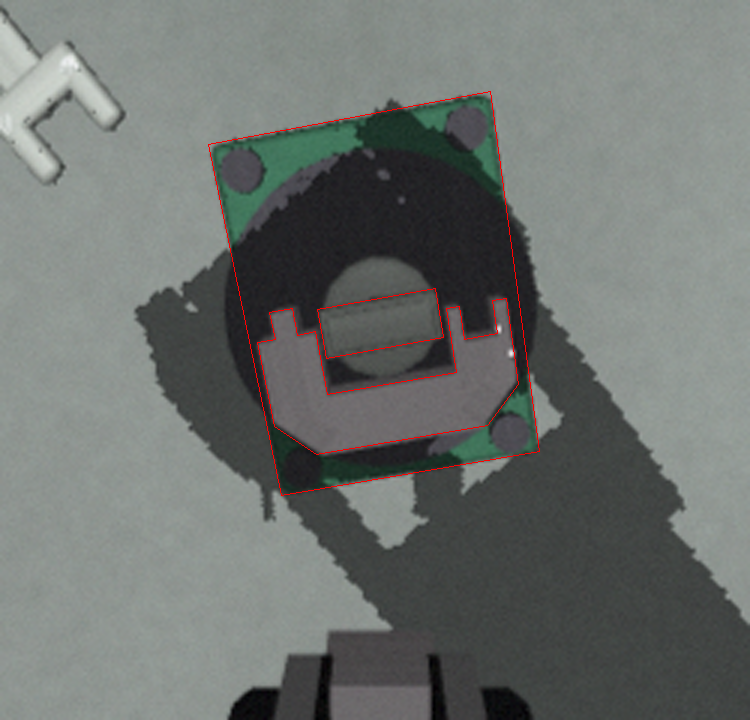

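The fit on base and captive half is tight: stand at (0.5535,-0.0268), yaw -40.0°. Held half: bore 58 mm behind the TCP.

```bash
python3 - <<'E'
from h import *
plan(.5979,-.0641,.078,-40.03)
E
```

```text
t 6.65 pos [0.5252 0.0056 0.2398] yaw -50.03 tilt [-0.0001  0.    ] q6 127.7 grip 0.01369931015885862 F [ 0.7 -0.1 -2. ]
turn [ 0.000e+00  1.000e-04 -1.745e-01] shift after turn [0.1005 0.0066 0.1618] shift before turn [ 0.1002 -0.0109  0.1618]
```

>>> {"api": "arm_command", "payload": {"deltas": [{"rx": 0,"ry": 0,"rz": -0.0873,"dx": 0,"dy": 0,"dz": 0,"fingers": 0.01},{"rx": 0,"ry": 0,"rz": -0.0872,"dx": 0,"dy": 0,"dz": 0,"fingers": 0.01},{"rx": 0,"ry": 0,"rz": 0,"dx": 0.025,"dy": 0.0016,"dz": 0,"fingers": 0.01},{"rx": 0,"ry": 0,"rz": 0,"dx": 0.035,"dy": 0.0022,"dz": 0,"fingers": 0.01},{"rx": 0,"ry": 0,"rz": 0,"dx": 0.025,"dy": 0.0016,"dz": 0.01,"fingers": 0.01},{"rx": 0,"ry": 0,"rz": 0,"dx": 0.0155,"dy": 0.0012,"dz": 0.02,"fingers": 0.01},{"rx": 0,"ry": 0,"rz": 0,"dx": 0,"dy": 0,"dz": 0.03,"fingers": 0.01},{"rx": 0,"ry": 0,"rz": 0,"dx": 0,"dy": 0,"dz": 0.03,"fingers": 0.01},{"rx": 0,"ry": 0,"rz": 0,"dx": 0,"dy": 0,"dz": 0.03,"fingers": 0.01},{"rx": 0,"ry": 0,"rz": 0,"dx": 0,"dy": 0,"dz": 0.015,"fingers": 0.01},{"rx": 0,"ry": 0,"rz": 0,"dx": 0,"dy": 0,"dz": 0,"fingers": 0.01},{"rx": 0,"ry": 0,"rz": 0,"dx": 0,"dy": 0,"dz": 0,"fingers": 0.01}]}}

```text
time_s: 7.85
position: [0.5983, -0.0639, 0.1054]
tool_rot: [[0.766, -0.643, 0.001], [-0.643, -0.766, -0.0], [0.001, -0.0, -1.0]]
ft_force: [-0.6, 1.3, -1.8]
grip_width: 0.0136
gripper_force: 78.5
```

```bash
python3 - <<'E'
from h import *
plan(.5979,-.0641,.078,-40.03)
s=env.observe();R=np.array(s["tool_rot"]);b=np.array(s["position"])-.058*R[:,0];print("bore",b)
for n in("wrist","top"):
    p=env.get_image(n);z=b[2]-.0071+.02
    v=fit(p,[half_poly(z)],[b[0],b[1],-40],(.005,.005,2));print(n,v)
    w=fit(p,[cap_poly(.066)],[.5535,-.0268,-40],(.004,.004,2));print(w)
E
```

```text
t 7.85 pos [ 0.5983 -0.0639  0.1054] yaw -40.02 tilt [ 0.0006 -0.0002] q6 112.7 grip 0.013637831321415132 F [-0.6  1.3 -1.8]
turn [-0.0003 -0.0006  0.0002] shift after turn [-0.0001  0.0004  0.0274] shift before turn [-0.0002  0.0004  0.0274]
bore [ 0.553834   -0.02660395  0.10535649]
wrist (array([ 5.54935889e-01, -2.56896041e-02, -4.17704791e+01]), np.float64(29.381632295944943), np.float64(26.66721895606056))
(array([ 5.48419150e-01, -2.64202864e-02, -3.79087980e+01]), np.float64(23.196193004564787), np.float64(3.5067182263686387))
top (array([ 5.56322516e-01, -2.70427486e-02, -4.34285353e+01]), np.float64(57.012053521732454), np.float64(53.368675698101114))
(array([ 5.62227694e-01, -2.21488116e-02, -5.10649936e+01]), np.float64(35.09455632300042), np.float64(20.553848482680113))
```

>>> {"api": "arm_command", "payload": {"deltas": [{"rx": 0,"ry": 0,"rz": 0,"dx": 0,"dy": 0.0003,"dz": 0.012,"fingers": 0.01},{"rx": 0,"ry": 0,"rz": 0,"dx": 0,"dy": 0,"dz": 0.012,"fingers": 0.01},{"rx": 0,"ry": 0,"rz": 0,"dx": 0,"dy": 0,"dz": 0.005,"fingers": 0.01},{"rx": 0,"ry": 0,"rz": 0,"dx": 0,"dy": 0,"dz": 0.003,"fingers": 0.01},{"rx": 0,"ry": 0,"rz": 0,"dx": 0,"dy": 0,"dz": 0.003,"fingers": 0.01},{"rx": 0,"ry": 0,"rz": 0,"dx": 0,"dy": 0,"dz": 0.003,"fingers": 0.01},{"rx": 0,"ry": 0,"rz": 0,"dx": 0,"dy": 0,"dz": 0,"fingers": 0.01}]}}

```text
time_s: 8.65
position: [0.5976, -0.0638, 0.0666]
tool_rot: [[0.766, -0.643, -0.0], [-0.643, -0.766, 0.0], [-0.0, 0.0, -1.0]]
ft_force: [-0.3, 0.1, -1.8]
grip_width: 0.0136
gripper_force: 78.5
```

Underside is now about 6 mm below the captive half's top with no contact force, so the tongue and slot are engaging. I'll continue down.

>>> {"api": "arm_command", "payload": {"deltas": [{"rx": 0,"ry": 0,"rz": 0,"dx": 0,"dy": 0,"dz": 0.004,"fingers": 0.01},{"rx": 0,"ry": 0,"rz": 0,"dx": 0,"dy": 0,"dz": 0.004,"fingers": 0.01},{"rx": 0,"ry": 0,"rz": 0,"dx": 0,"dy": 0,"dz": 0.003,"fingers": 0.01},{"rx": 0,"ry": 0,"rz": 0,"dx": 0,"dy": 0,"dz": 0.0015,"fingers": 0.01},{"rx": 0,"ry": 0,"rz": 0,"dx": 0,"dy": 0,"dz": 0,"fingers": 0.01},{"rx": 0,"ry": 0,"rz": 0,"dx": 0,"dy": 0,"dz": 0,"fingers": 0.01}]}}

```text
time_s: 9.25
position: [0.5977, -0.0638, 0.0544]
tool_rot: [[0.766, -0.643, 0.0], [-0.643, -0.766, -0.0], [0.0, -0.0, -1.0]]
ft_force: [-0.2, -0.2, -2.3]
grip_width: 0.0139
gripper_force: 78.5
```

>>> {"api": "arm_command", "payload": {"deltas": [{"rx": 0,"ry": 0,"rz": 0,"dx": 0,"dy": 0,"dz": 0.001,"fingers": 0.01},{"rx": 0,"ry": 0,"rz": 0,"dx": 0,"dy": 0,"dz": 0.001,"fingers": 0.01},{"rx": 0,"ry": 0,"rz": 0,"dx": 0,"dy": 0,"dz": 0.001,"fingers": 0.01},{"rx": 0,"ry": 0,"rz": 0,"dx": 0,"dy": 0,"dz": 0,"fingers": 0.01},{"rx": 0,"ry": 0,"rz": 0,"dx": 0,"dy": 0,"dz": 0,"fingers": 0.01}]}}

```text
time_s: 9.75
position: [0.5979, -0.0638, 0.0518]
tool_rot: [[0.766, -0.643, 0.001], [-0.643, -0.766, -0.0], [0.001, -0.0, -1.0]]
ft_force: [-0.8, 0.6, 4.7]
grip_width: 0.0139
gripper_force: 79.3
```

Contact at the seating height (about 7 N). Releasing and lifting.

>>> {"api": "arm_command", "payload": {"deltas": [{"rx": 0,"ry": 0,"rz": 0,"dx": 0,"dy": 0,"dz": 0,"fingers": 0.04},{"rx": 0,"ry": 0,"rz": 0,"dx": 0,"dy": 0,"dz": 0,"fingers": 0.04},{"rx": 0,"ry": 0,"rz": 0,"dx": 0,"dy": 0,"dz": 0,"fingers": 0.04},{"rx": 0,"ry": 0,"rz": 0,"dx": 0,"dy": 0,"dz": -0.015,"fingers": 0.04},{"rx": 0,"ry": 0,"rz": 0,"dx": 0,"dy": 0,"dz": -0.04,"fingers": 0.06},{"rx": 0,"ry": 0,"rz": 0,"dx": 0,"dy": 0,"dz": -0.045,"fingers": 0.06},{"rx": 0,"ry": 0,"rz": 0,"dx": 0,"dy": 0,"dz": -0.045,"fingers": 0.07},{"rx": 0,"ry": 0,"rz": 0,"dx": 0,"dy": 0,"dz": -0.045,"fingers": 0.07},{"rx": 0,"ry": 0,"rz": 0,"dx": -0.04,"dy": 0,"dz": 0,"fingers": 0.07},{"rx": 0,"ry": 0,"rz": 0,"dx": -0.04,"dy": 0,"dz": 0,"fingers": 0.07},{"rx": 0,"ry": 0,"rz": 0,"dx": 0,"dy": 0,"dz": 0,"fingers": 0.07}]}}

```text
time_s: 10.85
position: [0.5334, -0.0097, 0.2419]
tool_rot: [[0.768, -0.641, -0.001], [-0.641, -0.768, 0.001], [-0.001, -0.0, -1.0]]
ft_force: [0.1, -0.6, 0.7]
grip_width: 0.0695
gripper_force: 0.0
```

```bash
python3 - <<'E'
from h import *
p=env.get_image("wrist")
import pickle;pickle.dump(p,open("w3.pkl","wb"))
h=fit(p,[half_poly(.066)],[.5538,-.0266,-40],(.006,.006,3));print("half",h)
c=fit(p,[cap_poly(.066)],[.5535,-.0268,-40],(.006,.006,3));print("cap",c)
t=env.tip_of("arbor_head",p)[0];print(t,at(p,t["location"],.087))
u=proj(p,[.5535,-.0268,.066]);x,y=np.clip(u.astype(int),[100,80],[540,320])
overlay(p,[half_poly(.066)],h[0],"pics/o3.png",(x-100,y-80,x+100,y+80),4)
# plan to nut view; nut x-axis yaw ~27
plan(.455,.295,.22,26.6)
E
```

```text
half (array([ 5.53686358e-01, -2.64952046e-02, -3.97024688e+01]), np.float64(110.20943287882048), np.float64(109.72579937689993))
cap (array([ 5.52946678e-01, -2.68652430e-02, -4.00136342e+01]), np.float64(101.65773602152012), np.float64(97.37516751666097))
{'location': [317.5, 146.3], 'p': 0.67} [ 0.55376349 -0.02758003  0.087     ]
t 10.95 pos [ 0.5362 -0.012   0.2416] yaw -39.96 tilt [ 0.0006 -0.0003] q6 116.0 grip 0.0700250816473672 F [ 0.2 -0.5 -0.8]
turn [ 2.0000e-04 -7.0000e-04 -1.1617e+00] shift after turn [ 0.0649 -0.3109  0.0216] shift before turn [-0.2595 -0.1832  0.0215]
```

View pics/o3.png

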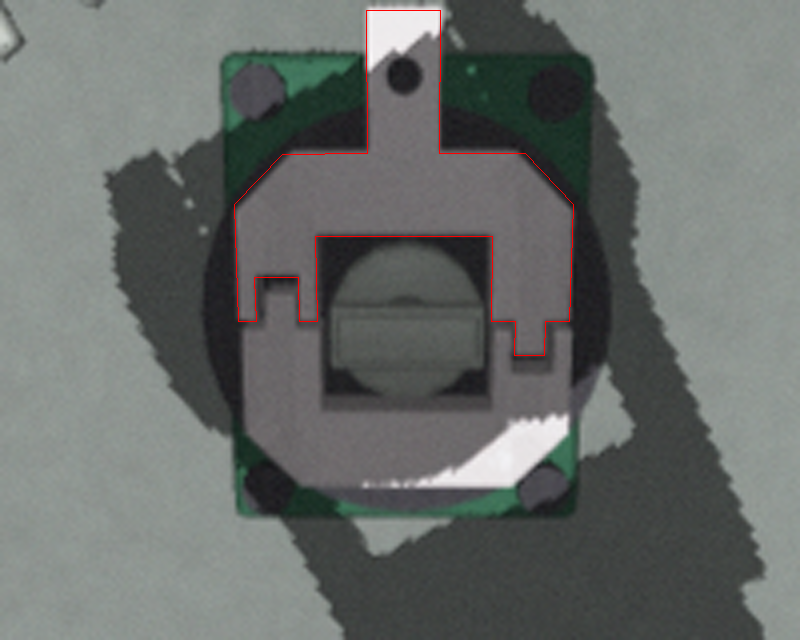

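half_a is seated beside the captive half: the tongue is in the slot on both sides at image (278,290) and (530,340), and the ear is out. Next, the nut.

>>> {"api": "arm_command", "payload": {"deltas": [{"rx": 0,"ry": 0,"rz": 0,"dx": -0.016,"dy": -0.0115,"dz": 0,"fingers": 0.075},{"rx": 0,"ry": 0,"rz": 0,"dx": -0.0325,"dy": -0.023,"dz": 0,"fingers": 0.075},{"rx": 0,"ry": 0,"rz": 0,"dx": -0.0325,"dy": -0.023,"dz": 0,"fingers": 0.075},{"rx": 0,"ry": 0,"rz": 0,"dx": -0.0325,"dy": -0.023,"dz": 0,"fingers": 0.075},{"rx": 0,"ry": 0,"rz": 0,"dx": -0.0325,"dy": -0.023,"dz": 0,"fingers": 0.075},{"rx": 0,"ry": 0,"rz": 0,"dx": -0.0325,"dy": -0.023,"dz": 0,"fingers": 0.075},{"rx": 0,"ry": 0,"rz": 0,"dx": -0.0325,"dy": -0.023,"dz": 0,"fingers": 0.075},{"rx": 0,"ry": 0,"rz": 0,"dx": -0.0325,"dy": -0.023,"dz": 0,"fingers": 0.075},{"rx": 0,"ry": 0,"rz": 0,"dx": -0.016,"dy": -0.0115,"dz": 0,"fingers": 0.075},{"rx": 0,"ry": 0,"rz": -0.145,"dx": 0,"dy": 0,"dz": 0,"fingers": 0.075},{"rx": 0,"ry": 0,"rz": -0.145,"dx": 0,"dy": 0,"dz": 0,"fingers": 0.075},{"rx": 0,"ry": 0,"rz": -0.145,"dx": 0,"dy": 0,"dz": 0,"fingers": 0.075}]}}

```text
time_s: 12.15
position: [0.457, 0.2955, 0.2408]
tool_rot: [[0.967, -0.255, -0.0], [-0.255, -0.967, -0.0], [-0.0, 0.0, -1.0]]
ft_force: [0.5, 0.2, 0.3]
grip_width: 0.0749
gripper_force: 0.0
```

>>> {"api": "arm_command", "payload": {"deltas": [{"rx": 0,"ry": 0,"rz": -0.145,"dx": 0,"dy": 0,"dz": 0.01,"fingers": 0.075},{"rx": 0,"ry": 0,"rz": -0.145,"dx": 0,"dy": 0,"dz": 0.01,"fingers": 0.075},{"rx": 0,"ry": 0,"rz": -0.145,"dx": 0,"dy": 0,"dz": 0,"fingers": 0.075},{"rx": 0,"ry": 0,"rz": -0.145,"dx": 0,"dy": 0,"dz": 0,"fingers": 0.075},{"rx": 0,"ry": 0,"rz": -0.145,"dx": 0,"dy": 0,"dz": 0,"fingers": 0.075},{"rx": 0,"ry": 0,"rz": 0,"dx": 0,"dy": 0,"dz": 0,"fingers": 0.075},{"rx": 0,"ry": 0,"rz": 0,"dx": 0,"dy": 0,"dz": 0,"fingers": 0.075}]}}

```text
time_s: 12.85
position: [0.4566, 0.2953, 0.221]
tool_rot: [[0.897, 0.442, -0.0], [0.442, -0.897, -0.0], [-0.0, 0.0, -1.0]]
ft_force: [0.8, -0.1, 0.6]
grip_width: 0.0753
gripper_force: 0.0
```

```bash
python3 - <<'E'
from h import *
p=env.get_image("wrist")
import pickle;pickle.dump(p,open("w4.pkl","wb"))
for t in env.tip_of("nut",p)[:2]:print(t,at(p,t["location"],0))
M=[rect(64,50,.017),rect(38,18,.014)]
for m in (M[:1],M):
    h=fit(p,m,[.445,.287,27],(.012,.012,5));print("nut",h)
v=h[0];u=proj(p,[v[0],v[1],.017]);x,y=np.clip(u.astype(int),[75,60],[565,340])
overlay(p,M,v,"pics/o4.png",(x-75,y-60,x+75,y+60),5)
plan(v[0],v[1],.005,v[2])
E
```

```text
{'location': [323.1, 174.7], 'p': 0.86} [0.44825802 0.28305437 0.        ]
nut (array([ 0.44745359,  0.28303608, 27.659775  ]), np.float64(75.94208975797747), np.float64(38.13010485698977))
nut (array([ 0.44728015,  0.2832389 , 27.47085752]), np.float64(72.0227122385553), np.float64(35.11265888668653))
t 12.95 pos [0.4563 0.2953 0.2211] yaw 26.28 tilt [-0.0001 -0.0001] q6 84.2 grip 0.07493845159885557 F [ 0.6 -0.4  0. ]
turn [ 0.      0.0001 -0.0208] shift after turn [-0.0136  0.0066  0.2161] shift before turn [-0.0134  0.0068  0.2161]
```

View pics/o4.png

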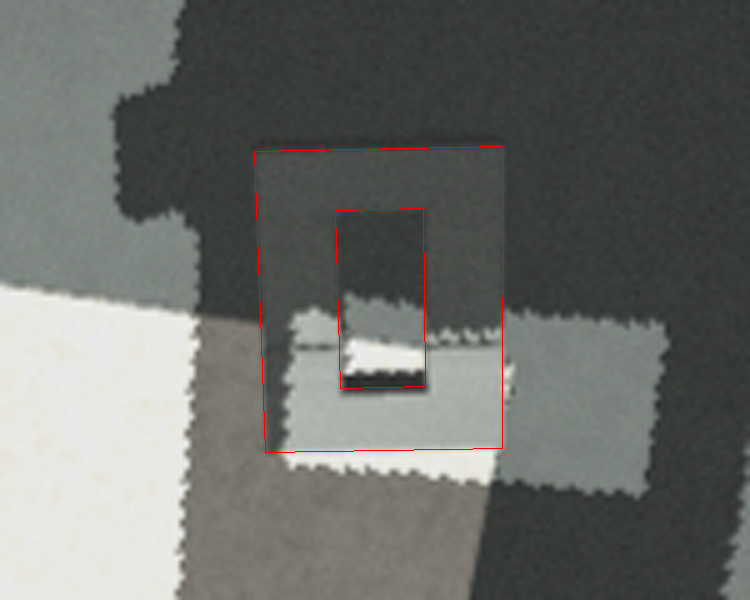

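The nut fit is good: (0.4473,0.2833), yaw 27.5°. I'll grip it across the 50 mm.

>>> {"api": "arm_command", "payload": {"deltas": [{"rx": 0,"ry": 0,"rz": -0.021,"dx": -0.0134,"dy": 0.0068,"dz": 0.02,"fingers": 0.075},{"rx": 0,"ry": 0,"rz": 0,"dx": 0,"dy": 0,"dz": 0.045,"fingers": 0.075},{"rx": 0,"ry": 0,"rz": 0,"dx": 0,"dy": 0,"dz": 0.045,"fingers": 0.075},{"rx": 0,"ry": 0,"rz": 0,"dx": 0,"dy": 0,"dz": 0.045,"fingers": 0.075},{"rx": 0,"ry": 0,"rz": 0,"dx": 0,"dy": 0,"dz": 0.035,"fingers": 0.075},{"rx": 0,"ry": 0,"rz": 0,"dx": 0,"dy": 0,"dz": 0.017,"fingers": 0.075},{"rx": 0,"ry": 0,"rz": 0,"dx": 0,"dy": 0,"dz": 0.01,"fingers": 0.07},{"rx": 0,"ry": 0,"rz": 0,"dx": 0,"dy": 0,"dz": 0,"fingers": 0.045},{"rx": 0,"ry": 0,"rz": 0,"dx": 0,"dy": 0,"dz": 0,"fingers": 0.04},{"rx": 0,"ry": 0,"rz": 0,"dx": 0,"dy": 0,"dz": 0,"fingers": 0.04},{"rx": 0,"ry": 0,"rz": 0,"dx": 0,"dy": 0,"dz": 0,"fingers": 0.04},{"rx": 0,"ry": 0,"rz": 0,"dx": 0,"dy": 0,"dz": 0,"fingers": 0.04}], "squeeze": 100}}

```text
time_s: 14.15
position: [0.4476, 0.2836, 0.0054]
tool_rot: [[0.886, 0.464, 0.002], [0.464, -0.886, 0.001], [0.002, 0.0, -1.0]]
ft_force: [-1.2, -0.3, 7.3]
grip_width: 0.0468
gripper_force: 103.5
```

```bash
python3 - <<'E'
from h import *
plan(.4473,.2833,.004,27.5); print(env.observe()["gripper_force"])
E
```

```text
t 14.15 pos [0.4476 0.2836 0.0054] yaw 27.65 tilt [0.0021 0.0008] q6 81.9 grip 0.046755021807265255 F [-1.2 -0.3  7.3]
turn [ 0.0003 -0.0023  0.0026] shift after turn [-0.0004  0.0001  0.0014] shift before turn [-0.0004  0.0001  0.0014]
103.53104755282402
```

>>> {"api": "arm_command", "payload": {"deltas": [{"rx": 0,"ry": 0,"rz": 0,"dx": 0,"dy": 0,"dz": -0.015,"fingers": 0.04},{"rx": 0,"ry": 0,"rz": 0,"dx": 0,"dy": 0,"dz": -0.035,"fingers": 0.04},{"rx": 0,"ry": 0,"rz": 0,"dx": 0,"dy": 0,"dz": -0.045,"fingers": 0.04},{"rx": 0,"ry": 0,"rz": 0,"dx": 0,"dy": 0,"dz": -0.045,"fingers": 0.04},{"rx": 0,"ry": 0,"rz": -0.13,"dx": 0,"dy": 0,"dz": -0.03,"fingers": 0.04},{"rx": 0,"ry": 0,"rz": -0.13,"dx": 0,"dy": 0,"dz": 0,"fingers": 0.04},{"rx": 0,"ry": 0,"rz": -0.1295,"dx": 0,"dy": 0,"dz": 0,"fingers": 0.04},{"rx": 0,"ry": 0,"rz": 0,"dx": 0,"dy": 0,"dz": 0,"fingers": 0.04}]}}

```text
time_s: 14.95
position: [0.4467, 0.2833, 0.1745]
tool_rot: [[0.642, 0.766, 0.0], [0.766, -0.642, 0.0], [0.0, 0.0, -1.0]]
ft_force: [-0.7, 0.4, -1.4]
grip_width: 0.0471
gripper_force: 103.3
```

```bash
python3 - <<'E'
from h import *
plan(.5534,-.0270,.12,49.97); print(env.observe()["gripper_force"])
E
```

```text
t 14.95 pos [0.4467 0.2833 0.1745] yaw 50.04 tilt [0.0002 0.0001] q6 59.5 grip 0.04705666601533959 F [-0.7  0.4 -1.4]
turn [ 0.0001 -0.0002  0.0012] shift after turn [-0.169   0.2813  0.0545] shift before turn [-0.1693  0.281   0.0545]
103.28382007777691
```

>>> {"api": "arm_command", "payload": {"deltas": [{"rx": 0,"ry": 0,"rz": 0,"dx": -0.0105,"dy": 0.0175,"dz": 0,"fingers": 0.04},{"rx": 0,"ry": 0,"rz": 0,"dx": -0.0211,"dy": 0.0351,"dz": 0,"fingers": 0.04},{"rx": 0,"ry": 0,"rz": 0,"dx": -0.0211,"dy": 0.0351,"dz": 0,"fingers": 0.04},{"rx": 0,"ry": 0,"rz": 0,"dx": -0.0211,"dy": 0.0351,"dz": 0,"fingers": 0.04},{"rx": 0,"ry": 0,"rz": 0,"dx": -0.0211,"dy": 0.0351,"dz": 0,"fingers": 0.04},{"rx": 0,"ry": 0,"rz": 0,"dx": -0.0211,"dy": 0.0351,"dz": 0,"fingers": 0.04},{"rx": 0,"ry": 0,"rz": 0,"dx": -0.0211,"dy": 0.0351,"dz": 0,"fingers": 0.04},{"rx": 0,"ry": 0,"rz": 0,"dx": -0.0211,"dy": 0.0351,"dz": 0,"fingers": 0.04},{"rx": 0,"ry": 0,"rz": 0,"dx": -0.0107,"dy": 0.0177,"dz": 0.02,"fingers": 0.04},{"rx": 0,"ry": 0,"rz": 0,"dx": 0,"dy": 0,"dz": 0.03,"fingers": 0.04},{"rx": 0,"ry": 0,"rz": 0,"dx": 0,"dy": 0,"dz": 0,"fingers": 0.04},{"rx": 0,"ry": 0,"rz": 0,"dx": 0,"dy": 0,"dz": 0,"fingers": 0.04}]}}

```text
time_s: 16.15
position: [0.5534, -0.0264, 0.1247]
tool_rot: [[0.644, 0.765, -0.001], [0.765, -0.644, 0.0], [-0.0, -0.001, -1.0]]
ft_force: [-0.5, 0.5, -1.7]
grip_width: 0.0464
gripper_force: 103.5
```

```bash
python3 - <<'E'
from h import *
plan(.5534,-.0270,.097,49.97)
p=env.get_image("wrist");cv2.imwrite("pics/w5.png",p["color"][150:])
E
```

```text
t 16.15 pos [ 0.5534 -0.0264  0.1247] yaw 49.88 tilt [-0.0008  0.0003] q6 25.1 grip 0.04639328118450082 F [-0.5  0.5 -1.7]
turn [-0.0008  0.0003 -0.0015] shift after turn [-0.0005  0.0004  0.0277] shift before turn [-0.0005  0.0004  0.0277]
```

View pics/w5.png

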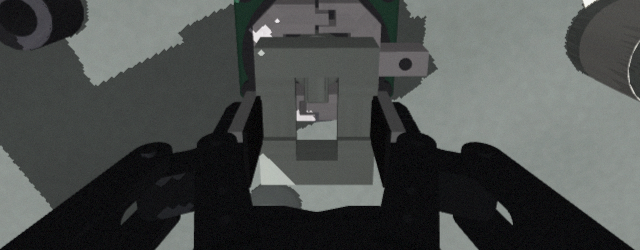

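The nut is square in the fingers and the T head shows centred in its slot (columns 296-338, head at about 316). Lowering over the head.

>>> {"api": "arm_command", "payload": {"deltas": [{"rx": 0,"ry": 0,"rz": -0.001,"dx": -0.0004,"dy": 0.0004,"dz": 0.012,"fingers": 0.04},{"rx": 0,"ry": 0,"rz": 0,"dx": 0,"dy": 0,"dz": 0.012,"fingers": 0.04},{"rx": 0,"ry": 0,"rz": 0,"dx": 0,"dy": 0,"dz": 0.004,"fingers": 0.04},{"rx": 0,"ry": 0,"rz": 0,"dx": 0,"dy": 0,"dz": 0.004,"fingers": 0.04},{"rx": 0,"ry": 0,"rz": 0,"dx": 0,"dy": 0,"dz": 0.004,"fingers": 0.04},{"rx": 0,"ry": 0,"rz": 0,"dx": 0,"dy": 0,"dz": 0.004,"fingers": 0.04},{"rx": 0,"ry": 0,"rz": 0,"dx": 0,"dy": 0,"dz": 0,"fingers": 0.04}]}}

```text
time_s: 16.9
position: [0.5533, -0.0272, 0.0839]
tool_rot: [[0.642, 0.766, -0.001], [0.766, -0.642, 0.0], [-0.0, -0.001, -1.0]]
ft_force: [-0.1, -0.3, -2.1]
grip_width: 0.0463
gripper_force: 103.6
```

Past the head top with no contact. On to the collar and the spring.

>>> {"api": "arm_command", "payload": {"deltas": [{"rx": 0,"ry": 0,"rz": 0,"dx": 0,"dy": 0,"dz": 0.004,"fingers": 0.04},{"rx": 0,"ry": 0,"rz": 0,"dx": 0,"dy": 0,"dz": 0.004,"fingers": 0.04},{"rx": 0,"ry": 0,"rz": 0,"dx": 0,"dy": 0,"dz": 0.003,"fingers": 0.04},{"rx": 0,"ry": 0,"rz": 0,"dx": 0,"dy": 0,"dz": 0.002,"fingers": 0.04},{"rx": 0,"ry": 0,"rz": 0,"dx": 0,"dy": 0,"dz": 0,"fingers": 0.04},{"rx": 0,"ry": 0,"rz": 0,"dx": 0,"dy": 0,"dz": 0,"fingers": 0.04}]}}

```text
time_s: 17.5
position: [0.5535, -0.0272, 0.0715]
tool_rot: [[0.642, 0.766, 0.0], [0.766, -0.642, -0.0], [0.0, 0.0, -1.0]]
ft_force: [-0.5, -0.1, 0.4]
grip_width: 0.0464
gripper_force: 103.6
```

>>> {"api": "arm_command", "payload": {"deltas": [{"rx": 0,"ry": 0,"rz": 0,"dx": 0,"dy": 0,"dz": 0.003,"fingers": 0.04},{"rx": 0,"ry": 0,"rz": 0,"dx": 0,"dy": 0,"dz": 0.003,"fingers": 0.04},{"rx": 0,"ry": 0,"rz": 0,"dx": 0,"dy": 0,"dz": 0.003,"fingers": 0.04},{"rx": 0,"ry": 0,"rz": 0,"dx": 0,"dy": 0,"dz": 0.001,"fingers": 0.04},{"rx": 0,"ry": 0,"rz": 0,"dx": 0,"dy": 0,"dz": 0,"fingers": 0.04},{"rx": 0,"ry": 0,"rz": 0,"dx": 0,"dy": 0,"dz": 0,"fingers": 0.04}]}}

```text
time_s: 18.1
position: [0.5536, -0.0272, 0.062]
tool_rot: [[0.642, 0.767, 0.001], [0.767, -0.642, -0.0], [0.0, 0.001, -1.0]]
ft_force: [-4.2, 0.5, 9.3]
grip_width: 0.0465
gripper_force: 104.8
```

>>> {"api": "arm_command", "payload": {"deltas": [{"rx": 0,"ry": 0,"rz": 0,"dx": -0.0004,"dy": -0.0005,"dz": 0.001,"fingers": 0.04},{"rx": 0,"ry": 0,"rz": 0,"dx": 0,"dy": 0,"dz": 0,"fingers": 0.04},{"rx": 0,"ry": 0,"rz": 0,"dx": 0,"dy": 0,"dz": 0,"fingers": 0.04}]}}

```text
time_s: 18.4
position: [0.5536, -0.0272, 0.0613]
tool_rot: [[0.642, 0.766, 0.002], [0.766, -0.642, -0.0], [0.001, 0.002, -1.0]]
ft_force: [-2.1, 1.6, 9.4]
grip_width: 0.0464
gripper_force: 104.8
```

>>> {"api": "arm_command", "payload": {"deltas": [{"rx": 0,"ry": 0,"rz": -0.07,"dx": 0,"dy": 0,"dz": 0,"fingers": 0.04},{"rx": 0,"ry": 0,"rz": -0.07,"dx": 0,"dy": 0,"dz": 0,"fingers": 0.04},{"rx": 0,"ry": 0,"rz": -0.07,"dx": 0,"dy": 0,"dz": 0,"fingers": 0.04},{"rx": 0,"ry": 0,"rz": -0.07,"dx": 0,"dy": 0,"dz": 0,"fingers": 0.04},{"rx": 0,"ry": 0,"rz": -0.07,"dx": 0,"dy": 0,"dz": 0,"fingers": 0.04},{"rx": 0,"ry": 0,"rz": 0,"dx": 0,"dy": 0,"dz": 0,"fingers": 0.04}]}}

```text
time_s: 19.0
position: [0.5541, -0.0271, 0.0614]
tool_rot: [[0.339, 0.941, 0.004], [0.941, -0.339, -0.0], [0.001, 0.003, -1.0]]
ft_force: [-0.2, 1.1, 9.8]
grip_width: 0.0466
gripper_force: 104.8
```

```bash
python3 - <<'E'
from h import *
plan(.5534,-.0270,.062,139.97,False);s=env.observe();print(s["wrist_torque"],s["gripper_force"])
E
```

```text
t 19.0 pos [ 0.5541 -0.0271  0.0614] yaw 70.2 tilt [ 0.0036 -0.0002] q6 4.7 grip 0.04655508908188465 F [-0.2  1.1  9.8]
turn [ 3.7000e-03  1.2000e-03 -1.2177e+00] shift after turn [ 0.0005 -0.0004 -0.0006] shift before turn [-0.0002 -0.0006 -0.0006]
[0.46518947 0.14739252 0.08655355] 104.84280847012997
```

It turns freely at 20° (0.09 N m), so the ribs are under the head. Completing the quarter turn.

>>> {"api": "arm_command", "payload": {"deltas": [{"rx": 0,"ry": 0,"rz": -0.12,"dx": 0,"dy": 0,"dz": 0,"fingers": 0.04},{"rx": 0,"ry": 0,"rz": -0.12,"dx": 0,"dy": 0,"dz": 0,"fingers": 0.04},{"rx": 0,"ry": 0,"rz": -0.12,"dx": 0,"dy": 0,"dz": 0,"fingers": 0.04},{"rx": 0,"ry": 0,"rz": -0.12,"dx": 0,"dy": 0,"dz": 0,"fingers": 0.04},{"rx": 0,"ry": 0,"rz": -0.12,"dx": 0,"dy": 0,"dz": 0,"fingers": 0.04},{"rx": 0,"ry": 0,"rz": -0.12,"dx": 0,"dy": 0,"dz": 0,"fingers": 0.04},{"rx": 0,"ry": 0,"rz": -0.12,"dx": 0,"dy": 0,"dz": 0,"fingers": 0.04},{"rx": 0,"ry": 0,"rz": -0.12,"dx": 0,"dy": 0,"dz": 0,"fingers": 0.04},{"rx": 0,"ry": 0,"rz": -0.12,"dx": 0,"dy": 0,"dz": 0,"fingers": 0.04},{"rx": 0,"ry": 0,"rz": -0.12,"dx": 0,"dy": 0,"dz": 0,"fingers": 0.04},{"rx": 0,"ry": 0,"rz": -0.0177,"dx": 0,"dy": 0,"dz": 0,"fingers": 0.04},{"rx": 0,"ry": 0,"rz": 0,"dx": 0,"dy": 0,"dz": 0,"fingers": 0.04}]}}

```text
time_s: 20.2
position: [0.5539, -0.0272, 0.0614]
tool_rot: [[-0.765, 0.644, 0.003], [0.644, 0.765, -0.0], [-0.003, 0.002, -1.0]]
ft_force: [-0.2, 2.3, 9.7]
grip_width: 0.0467
gripper_force: 104.8
```

```bash
python3 - <<'E'
from h import *
plan(.5534,-.0270,.0660,139.97,False);s=env.observe();print(s["wrist_torque"],s["gripper_force"])
E
```

```text
t 20.2 pos [ 0.5539 -0.0272  0.0614] yaw 139.9 tilt [ 0.0034 -0.0004] q6 -65.0 grip 0.04670526198370877 F [-0.2  2.3  9.7]
turn [ 0.0019  0.0029 -0.0013] shift after turn [ 0.0006 -0.0002 -0.0046] shift before turn [ 0.0005 -0.0002 -0.0046]
[0.24438731 0.11935386 0.12429855] 104.83384352177382
```

Letting it up gently, then releasing.

>>> {"api": "arm_command", "payload": {"deltas": [{"rx": 0,"ry": 0,"rz": 0,"dx": 0.0003,"dy": 0,"dz": -0.001,"fingers": 0.04},{"rx": 0,"ry": 0,"rz": 0,"dx": 0,"dy": 0,"dz": -0.002,"fingers": 0.04},{"rx": 0,"ry": 0,"rz": 0,"dx": 0,"dy": 0,"dz": -0.002,"fingers": 0.04},{"rx": 0,"ry": 0,"rz": 0,"dx": 0,"dy": 0,"dz": -0.001,"fingers": 0.04},{"rx": 0,"ry": 0,"rz": 0,"dx": 0,"dy": 0,"dz": 0,"fingers": 0.04},{"rx": 0,"ry": 0,"rz": 0,"dx": 0,"dy": 0,"dz": 0,"fingers": 0.04}]}}

```text
time_s: 20.8
position: [0.5539, -0.0272, 0.0671]
tool_rot: [[-0.765, 0.645, 0.004], [0.645, 0.765, -0.001], [-0.003, 0.002, -1.0]]
ft_force: [1.8, 0.7, 4.8]
grip_width: 0.0466
gripper_force: 104.3
```

>>> {"api": "arm_command", "payload": {"deltas": [{"rx": 0,"ry": 0,"rz": 0,"dx": 0,"dy": 0,"dz": 0,"fingers": 0.06},{"rx": 0,"ry": 0,"rz": 0,"dx": 0,"dy": 0,"dz": 0,"fingers": 0.07},{"rx": 0,"ry": 0,"rz": 0,"dx": 0,"dy": 0,"dz": 0,"fingers": 0.075},{"rx": 0,"ry": 0,"rz": 0,"dx": 0,"dy": 0,"dz": 0,"fingers": 0.075},{"rx": 0,"ry": 0,"rz": 0,"dx": 0,"dy": 0,"dz": -0.015,"fingers": 0.075},{"rx": 0,"ry": 0,"rz": 0,"dx": 0,"dy": 0,"dz": -0.04,"fingers": 0.075},{"rx": 0,"ry": 0,"rz": 0,"dx": 0,"dy": 0,"dz": -0.045,"fingers": 0.075},{"rx": 0,"ry": 0,"rz": 0,"dx": 0,"dy": 0,"dz": -0.045,"fingers": 0.075},{"rx": 0,"ry": 0,"rz": 0,"dx": 0.03,"dy": 0,"dz": -0.02,"fingers": 0.075},{"rx": 0,"ry": 0,"rz": 0,"dx": 0,"dy": 0,"dz": 0,"fingers": 0.075},{"rx": 0,"ry": 0,"rz": 0,"dx": 0,"dy": 0,"dz": 0,"fingers": 0.075}]}}

```text
time_s: 21.9
position: [0.5295, -0.0075, 0.2313]
tool_rot: [[-0.765, 0.644, 0.0], [0.644, 0.765, -0.0], [-0.0, 0.0, -1.0]]
ft_force: [-0.5, -0.1, -0.7]
grip_width: 0.0749
gripper_force: 0.0
```

```bash
python3 - <<'E'
from h import *
p=env.get_image("wrist")
M=[rect(64,50,.079),rect(34,14,.084)[:0] or rect(14,34,.084)]
h=fit(p,M[:1],[.5534,-.0270,140],(.006,.006,6));print("nut",h)
for q in M[1:]: pass
x,y=np.clip(proj(p,[.5534,-.027,.07]).astype(int),[100,75],[540,325])
overlay(p,[rect(64,50,.079)],h[0],"pics/o5.png",(x-100,y-75,x+100,y+75),4)
plan(.5534,-.027,.2,140,False)
E
```

```text
nut (array([ 5.54254106e-01, -2.68982216e-02,  1.39914715e+02]), np.float64(55.513075681361535), np.float64(45.547147796210616))
t 21.95 pos [ 0.5296 -0.0078  0.2305] yaw 139.86 tilt [-0.0011  0.0002] q6 -63.5 grip 0.0750026924380649 F [-0.3  0.2 -0.7]
turn [-0.0006 -0.001  -0.0024] shift after turn [-0.0306  0.0006  0.0305] shift before turn [-0.0306  0.0006  0.0305]
```

View pics/o5.png

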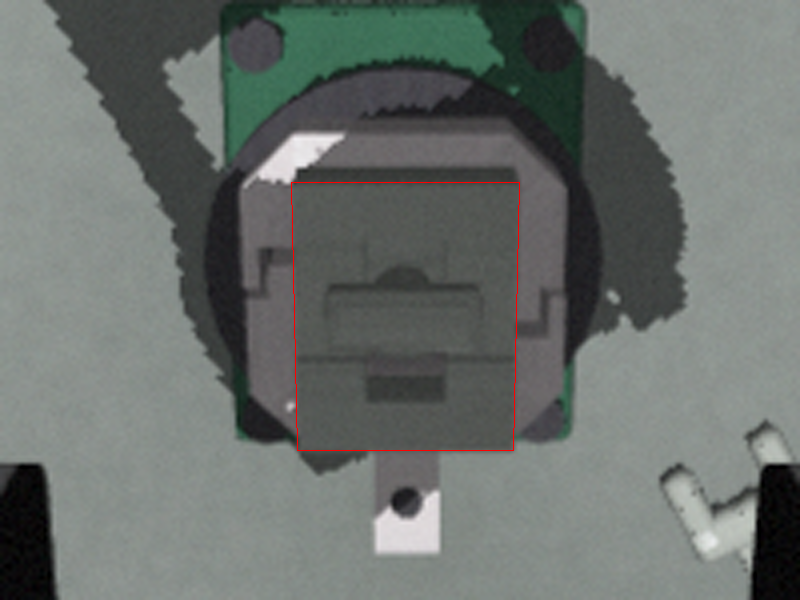

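The picture shows the nut turned 90°, the T head lying in its groove at (400,315) across the slot, both halves mated under it and the ear outwards. The gripper is clear, so I'll hand in.

```bash
python3 -c "
from rig import env
print(env.close_job())"
```

```text
the job is handed in; nothing more can be done
None
```

The collar is complete and handed in at about 22 s: half_a is seated flat with its ear outwards, and the nut is locked on the T head by a quarter turn (last wrist picture); the arm touched nothing else.

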